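# Put the forceps away in the touch-latch instrument box

## Robot

A 6-joint arm with a two-finger parallel gripper is mounted at the origin on a cart in front of the work surface, level with it; the furniture and walls round the work are solid. World frame = base frame: x ahead of the robot, y to its left, z up, the work surface at z = 0. Lengths are in mm, angles in rad, forces in N, time in s.
With the tool pointing down it reaches from about 250 to 725 mm from the base axis. Payload 4 kg.
Tool frame: the origin (TCP) lies midway between the tips of the shut fingers; the grasp point (between the pads) lies 19 mm behind it; z points along the fingers, y is the direction in which the jaws open and shut (so a half turn about z gives the same grasp; the last joint's range is limited). The gripper opens to 85 mm and grips with 20 to 120 N. Pads are 22 mm wide; open, the fingers measure 114 mm over their backs; the gripper's body (76 mm by 85 mm) begins 54 mm behind the grasp point. The pads swing forward as they close: fully open they stand 13 mm farther back than shut.
Start: joints at [-1.101, 0.241, 0.005, 1.335, 0, 1.571], TCP at [226.352, -445.83, 231.306] pointing down, gripper open.
Joint ranges: [-2.72, 2.72], [-1.05, 1.87], [-1.09, 1.28], [-1.99, 2.15], [-1.42, 1.44], [-3.14, 3.14]. Speed limits (rad/s): [2.79, 2.79, 3.14, 3.14, 3.14, 3.14].

## Interface

Orientations are given as a rotation vector (axis times angle).
In Python, from bench import manip gives the robot as it stands.
- The arm moves only by the tool move_arm, never from a script. Its argument "targets" is a list of rows, each a list of 2 entries, a list of its own where there are three numbers: the shift along the tool's x, y, z in m, then the turn about the tool's z in degrees. In form: [[[dx, dy, dz], spin], ...]. A call has 1 to 12 rows; each row is the pose to reach, as a shift and turn from the pose commanded when the call began, along the tool's axes at that moment; what a row does not reach only later rows make up. A row lasts 1/8 s, in which the tool goes at most 62.5 mm and 10.7 degrees, less where a joint would pass 70% of its speed; a pose out of reach is approached as far as the arm can. A call with a gripper value outside its range is refused whole. "hand" is the finger opening in m, from 0 to 0.0854, set as the call begins (left out, the last holds). The fingers move at their own pace and stop on an object; "squeeze" is the grip in N (left out, the last holds). Time passes only in rows, so rows that repeat a pose let the fingers close. It gives the time, the measured TCP pose, the force and the opening at its end, in the units of the state.
- manip.sense(): the state, without advancing time (a new reading comes with each control period).
- manip.read_camera(name): name is "scene" or "top" or "wrist"; returns a dict with "frame" (480x640x3 uint8, red, green, blue), "z_map" (480x640 float32, mm along the optical axis (not along the pixel's ray), 0 where there is no reading), "camera_matrix" (3x3 intrinsics, pixels), "dist_coeffs" ([k1, k2, p1, p2, k3] as OpenCV has them; the pictures are not rectified), "extrinsics" (4x4, takes a point from camera to world coordinates); the wrist camera has in their place "hand_eye" (4x4, takes a point from camera to tool coordinates, whose origin is the TCP and whose axes are the flange's). Camera axes: x right, y up, looking along -z (the intrinsics and any distortion apply to the point x, -y, -z); pixel columns grow to the right and rows downward; lengths in mm; the calibration is good to about 2 mm. A picture is of the moment at which its call begins: read the wrist's pose just before it.
- manip.finish_job(): hands the job in, once; it reports no verdict.
Trained networks look in a picture, given as the dict that the camera call returned (one of the last four; its "shot" number tells which), for a name from the list of things; names that differ only in an ending like _2 or _b are one class to them, and where a whole thing is asked for, a point or a joint stands for the part that bears it (a point fixed in the world has none). Each returns a list of dicts, best first, with "confidence" (0 to 1); they miss things now and then, are a little off and sometimes report something else, mostly with a low value. They report only what shows in the picture. A call takes as long as a camera call. They do not tell look-alikes from the thing itself.
- manip.cut_out(thing, picture): "pixels" (480x640 bool, what is visible of it) and "bbox" ([left, top, right, bottom] in pixels, round what is visible of it).
- manip.place_of(thing, picture): "point" ([column, row] in pixels: a listed point, or the origin of a listed thing).
The state is a dict: "time": time; "joint_pos": joint angles; "qvel": joint speeds; "effort": joint torques, N m; "tcp_pos": TCP position; "orientation": TCP orientation; "contact_force": force on the tool from outside, world axes, zero at the start; "torque": the same for the moment, N m; "width": finger opening in mm.
Only numpy, scipy, OpenCV 4.12 (cv2) and the standard library are available. Lean on these libraries where they do the work, as an engineer would, in place of code of your own. Each camera call takes 0.05 s, during which the arm holds its last target. There are 200 camera calls.

## Task

Put the steel forceps away in the white instrument box: first take the beaker off the lid and stand it upright on the free worktop, then press the front edge of the lid so that its push-push latch lets go and the lid springs up, and lay the forceps flat on the floor of the box. Then swing the lid down and press it until the latch catches; let go and check that it stays shut, since too light a press does not catch and one press more springs it open again. Do not tip the beaker over, and leave the other things on the bench where they are.

Things in the scene. Friction and masses are not known exactly. Their poses are not given: they have to be found in the camera images.
- instrument_box: Low white plastic box with a grey lid, fixed to the worktop: 130 (x) x 200 (y) x 50 mm high without lid, walls 4 mm; origin at the centre of its underside; x points to the hinge side (away from the robot at yaw 0), y left, z up. The lid is a flat cap 140 x 210 mm; shut, its upper side is 64 mm above the worktop.
- box_lid (a joint): Lid angle, rad: 0 = level, latched shut; 1.85 = fully open, leaning back a little; -0.06 = lip at its lower stop, 7.7 mm below 0. Push-push latch: press the lip to that stop (2 to 4 N on the way, more only at the stop) and let go: the lid swings itself up in about 2 s. To shut: swing it down (about 1 N at the lip), press to the same stop, let go; it stays at 0. Stopping short of -0.055 may not catch.
- box_hinge (a point): Middle of the lid's hinge line, in the box's frame at x +69, y 0, z +55 mm (the line runs along the box's y).
- lid_press (a point): The place to press: four short black ribs at the front centre of the lid's upper side, on that surface (9 mm above the plane of the hinge line), 128.5 mm from the hinge line; it moves with the lid. The lid's front edge is 141 mm from the hinge line.
- box_inside (a point): Centre of the clear floor inside the box, on the floor (8 mm above the worktop); axes as the box's. The clear floor is 108 (x) x 190 (y) mm; the rim of the box is 42 mm above it. The latch's housing stands against the inside of the front wall, before this floor.
- beaker_center (a point): Clear 50 ml beaker, 46 mm across and 57 mm high, open at the top; the point is on its axis half-way up (28.5 mm above its underside). It stands on the shut lid at the start.
- forceps_center (a point): Steel forceps lying flat, 119 long x 12 wide x 9 mm high; the point is at their centre, half-way up; their length lies along this point's x axis. They lie on the worktop to the right of the box, in a row with a pen and a pipette.
- bench_pen: Bystander: black pen, 145 x 12 x 9 mm, length along its own y, lying in the row with the forceps; origin under its centre.
- pipette: Bystander: white transfer pipette, 134 x 12 x 13 mm, length along its own y, lying in the row with the forceps; origin under its centre.
- bench_timer: Bystander: white digital timer, 62 x 66 x 20 mm, on the left at the front; origin at the centre of its underside.
Not all that is in view belongs to the job. What is shaped like the part that bears beaker_center but black or blue is not meant. Leave any turquoise look-alike of the part that bears forceps_center alone.

How it is judged:
By the outcome, as a careful person would: the job done as asked, in the order asked, and still so for the second after the job is handed in, with the robot touching nothing.
It also fails if it takes over 66 s, if anything falls off the work surface, if the arm or the gripper's body presses on something with over 40 N, if the wrist force passes 120 N, or if a joint passes its speed limit or range.

## Working session

There is one attempt and no reset: what is moved stays moved. The work goes in short steps, Python scripts to look and compute and a tool call to move; the robot and the scene stay as the last step left them, time stands still between calls to the robot, and variables do not carry over. Pictures are saved under pics/ and viewed, about 8 in all and at most 12, crops included, and the job is handed in when it is done.

Besides the shell and the picture viewer there is one more tool, called after "Request:" as a command line: name --argument value ..., lists and objects as JSON in quotes. move_arm: Moves the arm, as the interface text tells. Its arguments: {"type":"object","properties":{"targets":{"type":"array"},"hand":{"type":"number"},"squeeze":{"type":"number"}},"required":["targets"]}

```bash
mkdir -p pics; ls
cat > h.py <<'E'
import numpy as np, cv2, json
from scipy.spatial.transform import Rotation as R
from bench import manip
def T_tool(s):
    T=np.eye(4);T[:3,:3]=R.from_rotvec(s['orientation']).as_matrix();T[:3,3]=s['tcp_pos'];return T
def shot(name):
    s=manip.sense(); p=manip.read_camera(name)
    p['T']=np.array(p['extrinsics']) if 'extrinsics' in p else T_tool(s)@np.array(p['hand_eye'])
    return p
def ray(p,uv):
    n=cv2.undistortPoints(np.array(uv,float).reshape(-1,1,2),np.array(p['camera_matrix'],float),np.array(p['dist_coeffs'],float)).reshape(-1,2)
    return np.c_[n[:,0],-n[:,1],-np.ones(len(n))]
def to_plane(p,uv,z):
    d=ray(p,uv)@p['T'][:3,:3].T; o=p['T'][:3,3]
    return o+d*((z-o[2])/d[:,2])[:,None]
def to_depth(p,uv):
    uv=np.array(uv).reshape(-1,2); zz=p['z_map'][uv[:,1].astype(int),uv[:,0].astype(int)]
    return (ray(p,uv)*zz[:,None])@p['T'][:3,:3].T+p['T'][:3,3]
def project(p,X):
    c=(np.array(X,float).reshape(-1,3)-p['T'][:3,3])@p['T'][:3,:3]
    c=c*[1,-1,-1]
    return cv2.projectPoints(c,np.zeros(3),np.zeros(3),np.array(p['camera_matrix'],float),np.array(p['dist_coeffs'],float))[0].reshape(-1,2)
def save(p,fn,crop=None,scale=1):
    f=p['frame'][:,:,::-1]
    if crop: l,t,r,b=crop; f=f[t:b,l:r]
    cv2.imwrite(fn,cv2.resize(f,None,fx=scale,fy=scale,interpolation=cv2.INTER_CUBIC))
E
python3 - <<'E'
from h import *
s=manip.sense();print({k:np.round(v,3).tolist() for k,v in s.items()})
for c in('scene','top'):
    p=shot(c);save(p,f'pics/{c}0.png')
    for n in['instrument_box','lid_press','box_hinge','beaker_center','forceps_center','bench_pen','pipette','bench_timer']:
        for d in manip.place_of(n,p)[:4]: print(c,n,np.round(d['point'],1),round(d['confidence'],2), np.round(to_plane(p,[d['point']],{'lid_press':64,'beaker_center':92,'box_hinge':55}.get(n,0)),1)[0])
print(p['T'].round(2))
E
```

```text
pics
{'time': 0.0, 'joint_pos': [-1.101, 0.241, 0.004, 1.335, -0.0, 1.571], 'qvel': [-0.001, -0.001, 0.001, 0.0, -0.001, 0.001], 'effort': [0.0, -37.232, 25.241, 0.017, 0.0, -0.0], 'tcp_pos': [226.054, -445.258, 230.408], 'orientation': [-3.053, -0.731, 0.001], 'contact_force': [0.366, 0.635, 1.22], 'torque': [0.008, -0.002, -0.012], 'width': 85.703}
scene instrument_box [324.7 265.5] 0.68 [502.5   6.7   0. ]
scene lid_press [310.7 252.7] 0.73 [446.5  -7.1  64. ]
scene box_hinge [339.8 239.4] 0.89 [560.6  10.8  55. ]
scene beaker_center [323.2 242.1] 0.91 [471.9 -26.6  92. ]
scene beaker_center [343.6 293.4] 0.86 [ 348.9 -235.3   92. ]
scene beaker_center [288.4 283.3] 0.65 [ 289.1 -123.7   92. ]
scene forceps_center [357.2 334.2] 0.85 [ 358.2 -267.     0. ]
scene forceps_center [431.4 319.3] 0.53 [ 516.6 -338.2    0. ]
scene bench_pen [474.5 332.8] 0.56 [ 544.8 -431.1    0. ]
scene pipette [396.3 302.4] 0.58 [ 510.  -239.8    0. ]
scene bench_timer [324.8 244. ] 0.71 [583.3  99.9   0. ]
scene bench_timer [396.5 301.6] 0.62 [ 512.8 -237.8    0. ]
scene bench_timer [306.3 252.9] 0.34 
[... 162 characters left out ...]
3 [567.5   8.6  55. ]
top beaker_center [314.7 242.5] 0.55 [474.8 -20.5  92. ]
top beaker_center [371.3 269.7] 0.55 [ 405.5 -161.2   92. ]
top beaker_center [321. 292.] 0.5 [350.5 -36.1  92. ]
top forceps_center [435.1 235. ] 0.63 [ 509.5 -345.4    0. ]
top forceps_center [414.8 295.1] 0.63 [ 347.1 -284.5    0. ]
top bench_pen [467.9 226.3] 0.43 [ 533.2 -435.8    0. ]
top pipette [395.4 235. ] 0.54 [ 510.1 -237.6    0. ]
top bench_timer [176.2 295.7] 0.57 [346.2 357.6   0. ]
[[ 0.00000e+00  9.90000e-01 -1.60000e-01  2.83430e+02]
 [-1.00000e+00 -0.00000e+00 -3.00000e-02 -5.12100e+01]
 [-3.00000e-02  1.60000e-01  9.90000e-01  1.21231e+03]
 [ 0.00000e+00  0.00000e+00  0.00000e+00  1.00000e+00]]
```

```bash
python3 -c "
import cv2
a=cv2.imread('pics/top0.png');cv2.imwrite('pics/top0c.png',cv2.resize(a[170:350,130:510],None,fx=2.1,fy=2.1,interpolation=cv2.INTER_CUBIC))"
```

```text
(no output)
```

View pics/top0c.png

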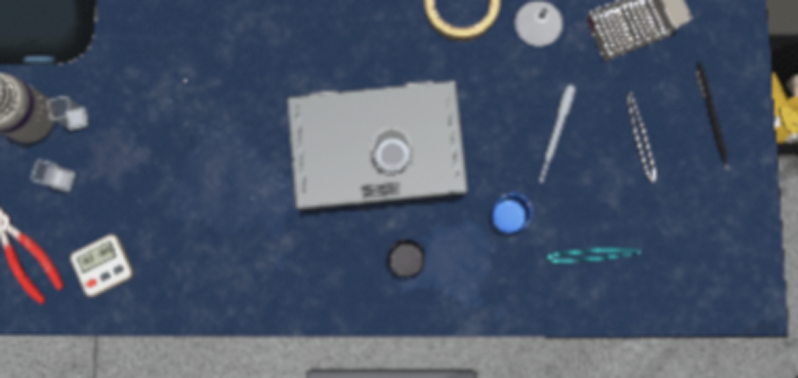

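View pics/scene0.png

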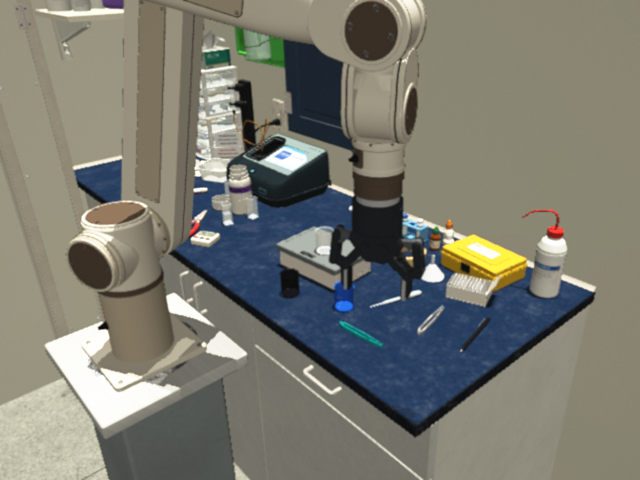

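Top view (full-frame pixels):
- **Beakers:** the clear one stands on the lid at (315,242). The look-alikes are black (321,292) and blue (371,270).
- **Forceps:** the steel pair is at (435,235), between the pipette (395,235) and the pen (468,226). The turquoise look-alike is at (415,295).

I choose the clear beaker and the steel forceps. Next I'll go above the beaker and look from close by.

```bash
cat >> h.py <<'E'
def go(x,y,z,yaw=None,s=None):
    s=s or manip.sense(); M=R.from_rotvec(s['orientation']).as_matrix()
    d=M.T@(np.array([x,y,z])-s['tcp_pos'])
    cur=np.degrees(np.arctan2(M[1,0],M[0,0])); sp=0 if yaw is None else (cur-yaw+180)%360-180
    print('shift m',(d/1000).round(4).tolist(),'spin',round(sp,1),'cur yaw',round(cur,1))
E
python3 - <<'E'
from h import *
p=shot('top');c=manip.cut_out('instrument_box',p);l=manip.cut_out('box_lid',p)
for q in (c+l)[:3]:
    print(q['confidence'],q['bbox'])
    cn=max(cv2.findContours(q['pixels'].astype(np.uint8),cv2.RETR_EXTERNAL,cv2.CHAIN_APPROX_NONE)[0],key=cv2.contourArea)
    w=to_plane(p,cn.reshape(-1,2),64)[:,:2].astype(np.float32); print(cv2.minAreaRect(w))
for d in manip.cut_out('forceps_center',p)[:2]:
    v,u=np.nonzero(d['pixels']); w=to_plane(p,np.c_[u,v],5)[:,:2].astype(np.float32); print(d['bbox'],cv2.minAreaRect(w))
go(430,-20,280,90)
E
```

```text
0.79 [265.4, 208.4, 349.2, 272.3]
((490.08148193359375, -4.814140319824219), (142.61984252929688, 211.9650115966797), 5.2777838706970215)
[390.6, 210.7, 403.5, 250.3] ((526.2670288085938, -236.91275024414062), (9.417073249816895, 99.43994140625), 70.37322235107422)
shift m [0.3744, -0.2875, -0.0487] spin -63.1 cur yaw 26.9
```

Request:
move_arm --targets '[[[0.374,-0.288,-0.049],-63],[[0.374,-0.288,-0.049],-63],[[0.374,-0.288,-0.049],-63],[[0.374,-0.288,-0.049],-63],[[0.374,-0.288,-0.049],-63],[[0.374,-0.288,-0.049],-63],[[0.374,-0.288,-0.049],-63],[[0.374,-0.288,-0.049],-63],[[0.374,-0.288,-0.049],-63],[[0.374,-0.288,-0.049],-63],[[0.374,-0.288,-0.049],-63]]'

```text
time: 2.48
tcp_pos: [429.0, -20.7, 280.2]
orientation: [-2.225, -2.218, 0.001]
contact_force: [0.4, 0.5, -0.6]
width: 85.4
```

Run:
```python
from h import *
s=manip.sense();print(s['time'],s['tcp_pos'],np.round(s['joint_pos'],3))
p=shot('wrist');save(p,'pics/w1.png');print(np.array(p['hand_eye']).round(2).tolist())
for n,z in [('lid_press',64),('beaker_center',92.5),('box_hinge',55)]:
    for d in manip.place_of(n,p)[:3]: print(n,np.round(d['point']),round(d['confidence'],2),to_plane(p,[d['point']],z).round(1))
for d in manip.cut_out('beaker_center',p)[:3]:
    print(d['bbox'],d['confidence'])
```

```text
2.475 [428.96894748 -20.70792417 280.21390592] [-0.048  0.083 -0.058  1.43  -0.     1.526]
[[0.0, 0.96, 0.28, 70.4], [1.0, -0.0, 0.0, -1.71], [0.0, 0.28, -0.96, -142.19], [0.0, 0.0, 0.0, 1.0]]
lid_press [329. 200.] 0.89 [[436.1 -12.2  64. ]]
beaker_center [306. 320.] 0.88 [[ 411.7 -134.5   92.5]]
beaker_center [256. 219.] 0.72 [[364.6 -25.7  92.5]]
beaker_center [370. 218.] 0.64 [[474.9 -24.8  92.5]]
box_hinge [446. 182.] 0.78 [[558.4   4.8  55. ]]
[230.8, 195.6, 277.0, 246.5] 0.92
[348.7, 189.3, 406.5, 247.5] 0.67
```

View pics/w1.png

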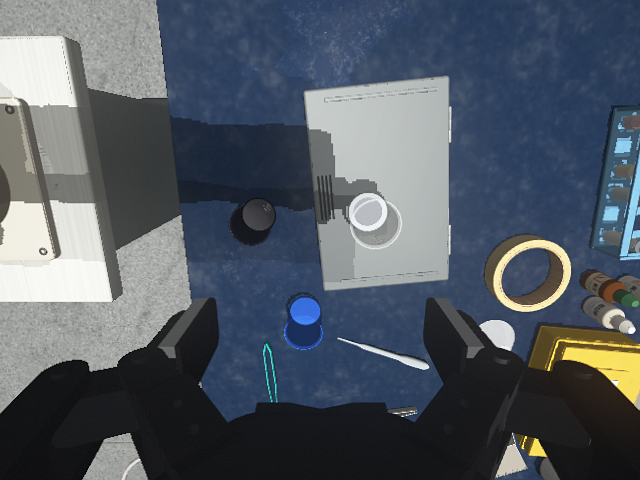

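The beaker's rim ring is at (376,221) and its base ring at (368,211). The ribs are at (326,197), with black and blue beakers at (255,215) and (304,315). The clear beaker is therefore near (475,-24). I'll grasp it with the jaws along x.

Request:
move_arm --targets '[[[-0.003,0.046,0.03],0],[[-0.003,0.046,0.09],0],[[-0.003,0.046,0.15],0],[[-0.003,0.046,0.18],0],[[-0.003,0.046,0.204],0],[[-0.003,0.046,0.204],0],[[-0.003,0.046,0.204],0]]' --squeeze 30

```text
time: 3.6
tcp_pos: [476.2, -23.0, 77.2]
orientation: [2.223, 2.219, 0.001]
contact_force: [1.0, -0.5, 0.4]
width: 85.6
```

Request:
move_arm --targets '[[[0,0,0],0],[[0,0,0],0],[[0,0,0],0],[[0,0,0],0],[[0,0,0],0],[[0,0,0],0]]' --hand 0.02

```text
time: 4.35
tcp_pos: [475.9, -22.8, 76.5]
orientation: [2.223, 2.219, 0.001]
contact_force: [0.9, -0.5, 1.3]
width: 44.4
```

Request:
move_arm --targets '[[[0,0,-0.01],0],[[0,0,-0.03],0],[[0,0,-0.06],0],[[0.03,-0.01,-0.07],0],[[0.07,-0.02,-0.07],0],[[0.12,-0.03,-0.07],0],[[0.17,-0.04,-0.07],0],[[0.21,-0.045,-0.07],0],[[0.235,-0.045,-0.06],0],[[0.238,-0.045,-0.04],0],[[0.238,-0.045,-0.02],0],[[0.238,-0.045,-0.02],0]]'

```text
time: 5.85
tcp_pos: [428.9, 214.5, 95.0]
orientation: [-2.222, -2.219, 0.007]
contact_force: [0.4, 0.2, 0.4]
width: 44.8
```

Run:
```python
from h import *
s=manip.sense();print(s['tcp_pos'],s['width'])
p=shot('wrist');save(p,'pics/w2.png')
```

```text
[428.88222443 214.51856153  94.9792832 ] 44.80643260329745
```

View pics/w2.png

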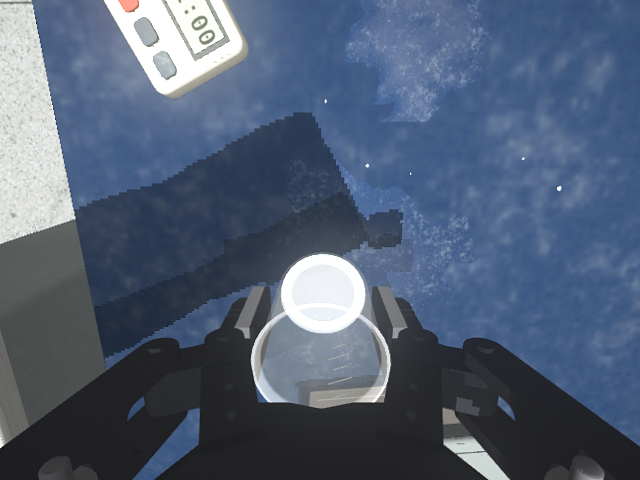

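The beaker is held upright (base ring at (322,293), rim ring at (320,355)), and the spot below it is empty, with the timer well off at (180,40). Now I'll set it down.

Request:
move_arm --targets '[[[0,0,0.04],0],[[0,0,0.065],0],[[0,0,0.074],0],[[0,0,0.079],0],[[0,0,0.082],0],[[0,0,0.082],0],[[0,0,0.082],0]]'

```text
time: 6.78
tcp_pos: [431.2, 215.5, 14.9]
orientation: [2.223, 2.22, 0.002]
contact_force: [-0.1, 0.3, -0.9]
width: 44.4
```

Request:
move_arm --targets '[[[0,0,0.001],0],[[0,0,0.001],0],[[0,0,0.001],0]]'

```text
time: 7.15
tcp_pos: [430.8, 215.3, 13.3]
orientation: [-2.223, -2.22, 0.0]
contact_force: [0.8, 0.8, 0.4]
width: 44.4
```

Request:
move_arm --targets '[[[0,0,0.001],0],[[0,0,0.001],0]]'

```text
time: 7.4
tcp_pos: [430.9, 215.4, 12.9]
orientation: [2.223, 2.22, 0.001]
contact_force: [-0.9, -0.7, 4.0]
width: 44.9
```

Request:
move_arm --targets '[[[0,0,0],0],[[0,0,0],0],[[0,0,0],0],[[0,0,0],0],[[0,0,-0.02],0],[[0,0,-0.06],0],[[0,0,-0.12],0],[[0,0,-0.16],0],[[0,0,-0.16],0]]' --hand 0.085

```text
time: 8.52
tcp_pos: [433.2, 216.5, 176.0]
orientation: [2.221, 2.218, 0.012]
contact_force: [0.6, 0.6, -0.2]
width: 85.1
```

Run:
```python
from h import *
s=manip.sense();print(s['tcp_pos'],s['width'])
p=shot('wrist');save(p,'pics/w3.png',scale=.6)
go(433,-11,110,90)
```

```text
[433.23332641 216.49045382 176.04291088] 85.0858446574623
shift m [-0.2269, 0.0014, 0.0633] spin -0.1 cur yaw 89.9
```

View pics/w3.png

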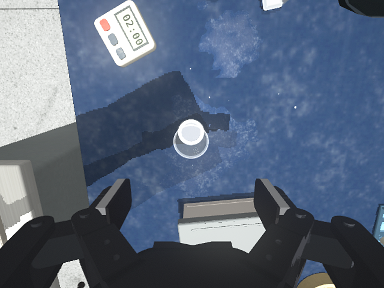

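The beaker stands upright and free at (190,135) in the picture. Next I'll shut the fingers and go above the ribs.

Request:
move_arm --targets '[[[-0.05,0.001,0],0],[[-0.11,0.001,0],0],[[-0.17,0.001,0.02],0],[[-0.227,0.001,0.04],0],[[-0.227,0.001,0.07],0],[[-0.227,0.001,0.095],0],[[-0.227,0.001,0.095],0],[[-0.227,0.001,0.095],0]]' --hand 0

```text
time: 9.57
tcp_pos: [431.2, -11.5, 77.1]
orientation: [-2.222, -2.22, 0.001]
contact_force: [0.0, -0.3, 0.1]
width: 0.0
```

Request:
move_arm --targets '[[[0,0,0.01],0],[[0,0,0.015],0],[[0,0,0.018],0],[[0,0,0.02],0],[[0,0,0.021],0],[[0,0,0.022],0],[[0,0,0.022],0]]'

```text
time: 10.45
tcp_pos: [431.7, -11.6, 56.2]
orientation: [2.223, 2.22, 0.001]
contact_force: [-2.0, 1.3, 8.2]
width: -0.4
```

Request:
move_arm --targets '[[[0,-0.005,-0.02],0],[[0,-0.05,-0.04],0],[[-0.02,-0.1,-0.07],0],[[-0.08,-0.11,-0.11],0],[[-0.14,-0.11,-0.14],0],[[-0.2,-0.06,-0.18],10],[[-0.25,-0.02,-0.2],20],[[-0.29,0.02,-0.22],30],[[-0.3,0.05,-0.22],40],[[-0.3,0.07,-0.22],50],[[-0.3,0.08,-0.22],60],[[-0.3,0.08,-0.22],60]]' --hand 0.085

```text
time: 11.95
tcp_pos: [511.3, -311.9, 274.1]
orientation: [-3.033, -0.814, 0.002]
contact_force: [-1.1, 0.1, -0.1]
width: 85.2
```

Run:
```python
from h import *
s=manip.sense();print(s['time'],s['tcp_pos'],s['width'],s['joint_pos'])
p=shot('wrist');save(p,'pics/w4.png')
for n in('forceps_center','pipette','bench_pen'):
  for d in manip.cut_out(n,p)[:3]:
    v,u=np.nonzero(d['pixels']); w=to_plane(p,np.c_[u,v],5)[:,:2].astype(np.float32); 
    vx=cv2.fitLine(w,cv2.DIST_L2,0,.01,.01).ravel()
    print(n,round(d['confidence'],2),d['bbox'],cv2.minAreaRect(w),'ang',np.degrees(np.arctan2(vx[1],vx[0])), p['frame'][v,u].mean(0))
  for d in manip.place_of(n,p)[:3]: print(n,np.round(d['point']),round(d['confidence'],2),to_plane(p,[d['point']],4.5).round(1))
```

```text
11.95 [ 511.30636768 -311.87916895  274.07088205] 85.23776721984682 [-5.47552131e-01  4.35873995e-01  3.92683578e-01  1.52942083e+00
 -3.20931674e-04  2.06941271e+00]
forceps_center 0.73 [326.8, 207.2, 345.4, 260.6] ((482.0531005859375, -349.814697265625), (67.38360595703125, 11.608867645263672), 14.266655921936035) ang 10.4445505 [162.66956522 164.76521739 167.85217391]
forceps_center [344. 213.] 0.96 [[ 509.7 -345.2    4.5]]
forceps_center [241. 290.] 0.96 [[ 356.6 -282.6    4.5]]
pipette 0.91 [226.6, 122.4, 308.0, 201.0] ((512.9888916015625, -235.588134765625), (13.179702758789062, 132.13250732421875), 73.45806884765625) ang -18.524363 [230.04695431 234.52030457 237.11294416]
pipette [265. 161.] 0.65 [[ 516.5 -234.7    4.5]]
bench_pen 0.69 [400.7, 178.9, 445.6, 282.6] ((537.3668212890625, -436.8685302734375), (138.08413696289062, 11.747455596923828), 12.251791000366211) ang 12.152517 [60.51022864 63.0156438  68.59687124]
bench_pen [423. 233.] 0.89 [[ 536.7 -441.2    4.5]]
```

View pics/w4.png

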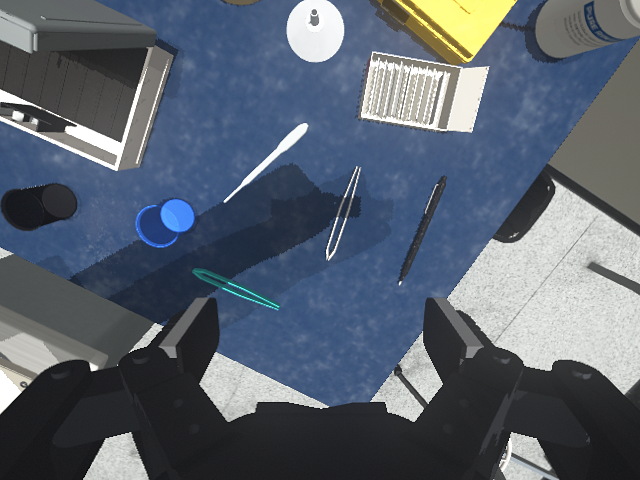

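The lid is swinging open at the upper left. The steel forceps run from (358,168) to (328,261), between the pipette (265,162) and the pen (423,232). The turquoise pair is apart at (237,289).

Run:
```python
from h import *
p=shot('wrist')
w=to_plane(p,[[358,168],[328,261]],4.5);print(w,w.mean(0));d=w[0]-w[1];a=np.degrees(np.arctan2(d[1],d[0]));print(a,np.linalg.norm(d))
go(510,-345,110,a)
```

```text
[[ 562.9324057  -331.78893564    4.5       ]
 [ 446.45017648 -359.42471566    4.5       ]] [ 504.69129109 -345.60682565    4.5       ]
13.346831385004602 119.71568845459691
shift m [-0.0172, 0.0283, 0.1657] spin 16.6 cur yaw 29.9
```

Request:
move_arm --targets '[[[-0.021,0.027,0.04],8],[[-0.021,0.027,0.09],16.6],[[-0.021,0.027,0.135],16.6],[[-0.021,0.027,0.165],16.6],[[-0.021,0.027,0.165],16.6],[[-0.021,0.027,0.165],16.6]]' --hand 0.05

```text
time: 13.1
tcp_pos: [507.1, -346.3, 111.9]
orientation: [3.119, 0.364, 0.003]
contact_force: [0.3, -0.1, 0.5]
width: 50.3
```

Run:
```python
from h import *
s=manip.sense();print(s['time'],s['tcp_pos'])
p=shot('wrist');save(p,'pics/w5.png',scale=.7)
for d in manip.place_of('forceps_center',p)[:2]: print(np.round(d['point']),round(d['confidence'],2),to_plane(p,[d['point']],4.5).round(1))
for d in manip.cut_out('forceps_center',p)[:2]:
    v,u=np.nonzero(d['pixels']); w=to_plane(p,np.c_[u,v],5)[:,:2].astype(np.float32); print(d['bbox'],cv2.minAreaRect(w))
print(project(p,[s['tcp_pos']]))
go(506,-345.5,2.5,13.3)
```

```text
13.1 [ 507.10859436 -346.26980166  111.94903044]
[317. 235.] 0.76 [[ 506.7 -344.3    4.5]]
[306.6, 152.7, 326.2, 309.7] ((506.4825439453125, -343.17236328125), (117.02767944335938, 12.326654434204102), 12.418920516967773)
[250.8, 387.2, 269.1, 402.0] ((360.87957763671875, -327.2153015136719), (13.108392715454102, 14.44408130645752), 10.818106651306152)
[[319.58029084 299.60024167]]
shift m [-0.0016, -0.0017, 0.1101] spin 0.0 cur yaw 13.3
```

View pics/w5.png

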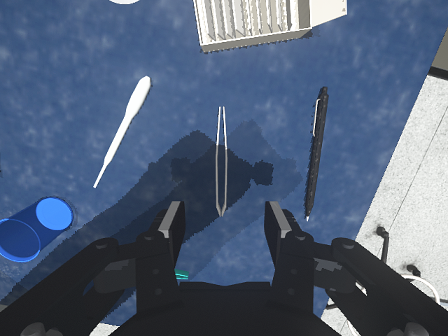

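The forceps lie centred between the open jaws, from (222,107) to (221,215) in the 0.7-scale picture. I'll descend and grip.

Request:
move_arm --targets '[[[0,-0.002,0.05],0],[[0,-0.002,0.085],0],[[0,-0.002,0.1],0],[[0,-0.002,0.107],0],[[0,-0.002,0.109],0],[[0,-0.002,0.109],0]]'

```text
time: 14.0
tcp_pos: [506.8, -344.4, 2.6]
orientation: [3.119, 0.364, 0.003]
contact_force: [0.4, 0.3, 1.2]
width: 50.3
```

Request:
move_arm --targets '[[[0,0,0],0],[[0,0,0],0],[[0,0,0],0],[[0,0,0],0],[[0,0,0],0],[[0,0,0],0]]' --hand 0 --squeeze 40

```text
time: 14.75
tcp_pos: [506.3, -344.0, 2.1]
orientation: [3.12, 0.364, 0.002]
contact_force: [-1.1, 1.2, 5.5]
width: 10.8
```

Request:
move_arm --targets '[[[0,0,-0.02],0],[[0,0,-0.06],0],[[0,0,-0.12],0],[[0,0,-0.17],-10],[[0.01,-0.05,-0.2],-20],[[0.02,-0.1,-0.2],-30],[[0.03,-0.16,-0.2],-40],[[0.04,-0.21,-0.2],-50],[[0.05,-0.26,-0.2],-60],[[0.06,-0.3,-0.2],-70],[[0.06,-0.32,-0.2],-80],[[0.06,-0.325,-0.2],-82]]'

```text
time: 16.25
tcp_pos: [488.8, -12.6, 200.9]
orientation: [-2.113, -2.324, 0.001]
contact_force: [-0.4, 0.3, 0.4]
width: 10.9
```

Run:
```python
from h import *
s=manip.sense();print(s['time'],s['tcp_pos'],s['width'])
p=shot('wrist');save(p,'pics/w6.png');t=shot('top')
for n,z in [('box_inside',8),('box_hinge',55),('instrument_box',0)]:
  for q in(p,t):
    for d in manip.place_of(n,q)[:1]: print(n,np.round(d['point']),round(d['confidence'],2),to_plane(q,[d['point']],z).round(1))
go(498.5,-4,200,95.3)
```

```text
16.25 [488.81501592 -12.59290129 200.87498036] 10.910914254577703
box_inside [334. 204.] 0.62 [[498.4  -2.9   8. ]]
box_hinge [411. 211.] 0.69 [[560.8   6.   55. ]]
instrument_box [328. 202.] 0.96 [[493.   -3.4   0. ]]
shift m [0.0096, 0.0099, 0.0012] spin -0.1 cur yaw 95.2
```

View pics/w6.png

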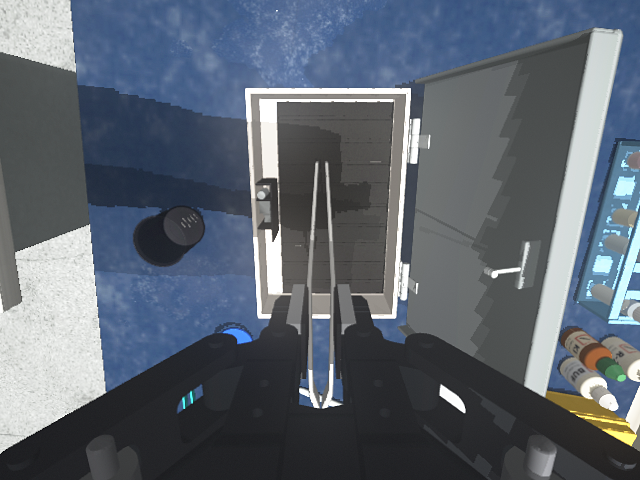

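The box is fully open with a clear dark floor (280–393, 100–293), and the latch housing is at (267,200). The forceps are held lengthwise along the box. I'll lower them to just above the floor.

Request:
move_arm --targets '[[[0.01,0.01,0.03],0],[[0.01,0.01,0.09],0],[[0.01,0.01,0.14],0],[[0.01,0.01,0.17],0],[[0.01,0.01,0.182],0],[[0.01,0.01,0.187],0],[[0.01,0.01,0.189],0],[[0.01,0.01,0.189],0]]'

```text
time: 17.65
tcp_pos: [499.4, -2.9, 13.4]
orientation: [2.115, 2.321, 0.002]
contact_force: [0.5, 0.2, -0.8]
width: 10.6
```

Request:
move_arm --targets '[[[0,0,0.001],0],[[0,0,0.002],0],[[0,0,0.0025],0],[[0,0,0.0025],0]]'

```text
time: 18.15
tcp_pos: [498.5, -2.8, 10.0]
orientation: [2.116, 2.322, 0.0]
contact_force: [-0.1, -0.2, 2.8]
width: 10.5
```

Request:
move_arm --targets '[[[0,0,0],0],[[0,0,0],0],[[0,0,0],0],[[0,0,-0.02],0],[[0,0,-0.06],0],[[0,0,-0.12],0],[[0,-0.02,-0.18],0],[[0,-0.05,-0.22],0],[[0,-0.05,-0.22],0]]' --hand 0.04

```text
time: 19.27
tcp_pos: [449.3, -7.6, 233.6]
orientation: [2.113, 2.318, 0.008]
contact_force: [0.4, -0.3, -0.5]
width: 40.2
```

Run:
```python
from h import *
s=manip.sense();print(s['time'],s['tcp_pos'],s['width'])
p=shot('wrist');save(p,'pics/w7.png')
for d in manip.cut_out('forceps_center',p)[:2]:
    v,u=np.nonzero(d['pixels']); w=to_plane(p,np.c_[u,v],13)[:,:2].astype(np.float32); print(d['bbox'],cv2.minAreaRect(w))
q=manip.cut_out('box_lid',p)
print([(d['bbox'],d['confidence']) for d in q])
```

```text
19.275 [449.33908624  -7.59326435 233.62259982] 40.1995440853968
[357.0, 151.9, 374.0, 260.7] ((495.9049987792969, -3.8849563598632812), (14.2075777053833, 112.18091583251953), 4.791948318481445)
[]
```

View pics/w7.png

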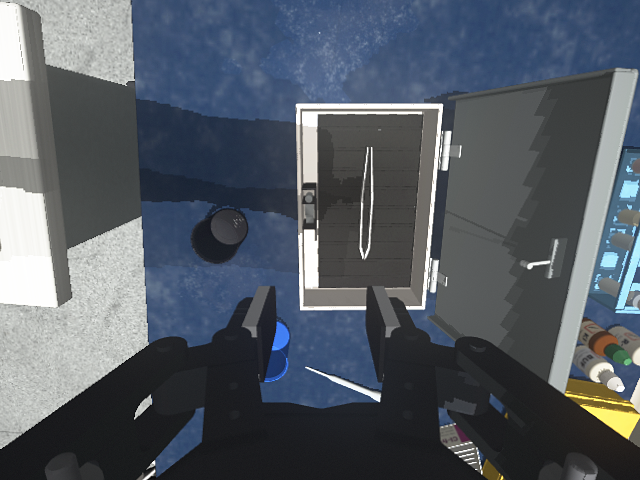

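The forceps lie flat on the box floor, from (369,148) to (364,259), and the lid is fully open. Next I'll plan the swing behind the lid, checking heights there first.

Run:
```python
from h import *
p=shot('top'); v,u=np.mgrid[100:330:1,150:500:1]; uv=np.c_[u.ravel(),v.ravel()]
ok=p['z_map'][uv[:,1],uv[:,0]]>0; w=to_depth(p,uv[ok])
for x0 in range(560,760,20):
    print(x0,[int(w[(w[:,0]>=x0)&(w[:,0]<x0+20)&(w[:,1]>=y0)&(w[:,1]<y0+30),2].max(initial=-1)) for y0 in range(-120,120,30)])
H=np.array([560.5,2,55]);b=np.radians(5.28);f=-np.array([np.cos(b),np.sin(b),0])
s=manip.sense();M=R.from_rotvec(s['orientation']).as_matrix()
def P(u,z):return H+f*u+[0,0,z]
print('over');go(*P(-85,235));print('down');go(*P(-85,88));
ref=P(-85,88);
for th,r,off in[(1.85,90,28),(1.7,92,16),(1.55,95,15),(1.4,100,15),(1.25,103,15),(1.1,106,15),(.95,110,15),(.8,114,13),(.65,118,11),(.5,122,8),(.38,125,5),(.28,127,2),(.2,128,0)]:
    q=P(r*np.cos(th)-9*np.sin(th)-off, r*np.sin(th)+9*np.cos(th)); print(th,q.round(0),(M.T@(q-ref)/1000).round(3).tolist())
```

```text
560 [104, 83, 91, -1, -1, -1, -1, -1]
580 [177, 191, 189, -1, -1, -1, -1, -1]
600 [194, 194, 191, -1, -1, -1, -1, -1]
620 [5, -1, -1, -1, -1, -1, -1, -1]
640 [28, -1, -1, -1, -1, -1, -1, -1]
660 [2, 27, -1, -1, -1, -1, -1, -1]
680 [6, 26, -1, -1, -1, -1, -1, -1]
700 [25, 28, 5, -1, -1, -1, -1, -1]
720 [29, 24, 5, 4, 7, 4, 3, 3]
740 [3, 4, 5, 3, 4, 3, 5, 3]
over
shift m [-0.0011, 0.1975, -0.0621] spin 0 cur yaw 95.3
down
shift m [-0.0011, 0.1979, 0.0849] spin 0 cur yaw 95.3
1.85 [622.   8. 139.] [0.0, -0.024, 0.004]
1.7 [597.   5. 145.] [0.0, -0.048, -0.002]
1.55 [582.   4. 150.] [0.0, -0.063, -0.007]
1.4 [567.   3. 155.] [0.0, -0.078, -0.012]
1.25 [552.   1. 156.] [0.0, -0.094, -0.012]
1.1 [536.  -0. 154.] [0.0, -0.11, -0.01]
0.95 [519.  -2. 150.] [0.0, -0.127, -0.006]
0.8 [501.  -4. 143.] [0.0, -0.145, 0.0]
0.65 [483.  -5. 134.] [0.0, -0.162, 0.01]
0.5 [466.  -7. 121.] [0.0, -0.18, 0.022]
0.38 [453.  -8. 110.] [0.0, -0.193, 0.034]
0.28 [443.  -9.  99.] [0.0, -0.202, 0.045]
0.2 [437.  -9.  89.] [0.0, -0.209, 0.054]
```

Request:
move_arm --targets '[[[0,0,-0.06],0],[[0,0.03,-0.07],0],[[0,0.08,-0.07],0],[[0,0.13,-0.07],0],[[0,0.17,-0.07],0],[[0,0.198,-0.06],0],[[0,0.198,-0.06],0],[[0,0.198,-0.06],0]]' --hand 0

```text
time: 20.48
tcp_pos: [645.1, 10.9, 288.0]
orientation: [-2.114, -2.32, 0.004]
contact_force: [-0.0, -0.1, 0.0]
width: 0.6
```

Request:
move_arm --targets '[[[0,0,0.04],0],[[0,0,0.09],0],[[0,0,0.13],0],[[0,0,0.145],0],[[0,0,0.145],0],[[0,0,0.145],0]]'

```text
time: 21.22
tcp_pos: [647.1, 10.9, 147.4]
orientation: [2.114, 2.32, 0.005]
contact_force: [1.2, 0.3, 0.2]
width: -0.2
```

Request:
move_arm --targets '[[[0,-0.024,0.004],0],[[0,-0.048,-0.002],0],[[0,-0.056,-0.005],0],[[0,-0.063,-0.007],0],[[0,-0.071,-0.01],0],[[0,-0.078,-0.012],0],[[0,-0.086,-0.012],0],[[0,-0.094,-0.012],0],[[0,-0.102,-0.011],0],[[0,-0.11,-0.01],0],[[0,-0.11,-0.01],0]]'

```text
time: 22.6
tcp_pos: [535.2, 0.6, 154.7]
orientation: [-2.116, -2.321, 0.001]
contact_force: [1.5, 0.2, 0.9]
width: -0.3
```

Request:
move_arm --targets '[[[0,-0.009,0.002],0],[[0,-0.017,0.004],0],[[0,-0.026,0.007],0],[[0,-0.035,0.01],0],[[0,-0.052,0.02],0],[[0,-0.061,0.026],0],[[0,-0.07,0.032],0],[[0,-0.083,0.044],0],[[0,-0.092,0.055],0],[[0,-0.099,0.064],0],[[0,-0.102,0.072],0],[[0,-0.102,0.072],0]]'

```text
time: 24.1
tcp_pos: [433.7, -8.8, 82.1]
orientation: [-2.115, -2.321, 0.002]
contact_force: [-1.4, 0.4, 1.1]
width: 0.0
```

Run:
```python
from h import *
s=manip.sense();print(s['time'],s['tcp_pos'],s['contact_force'])
p=shot('scene');save(p,'pics/s2.png',crop=(200,170,460,350),scale=2.5)
```

```text
24.1 [433.7432676   -8.77503588  82.13355208] [-1.38120571  0.35178559  1.055829  ]
```

View pics/s2.png

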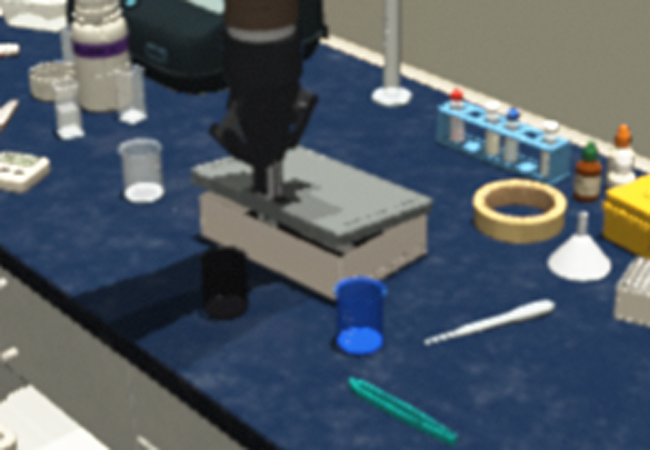

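The lid is nearly down under the fingertips at (265,205), and the beaker stands upright at (142,170). Now I'll press to the stop.

Request:
move_arm --targets '[[[0,0,0.01],0],[[0,0,0.016],0],[[0,0,0.02],0],[[0,0,0.023],0],[[0,0,0.025],0],[[0,0,0.0265],0],[[0,0,0.0265],0],[[0,0,0.0265],0]]'

```text
time: 25.15
tcp_pos: [434.4, -8.8, 56.5]
orientation: [-2.116, -2.322, 0.001]
contact_force: [-3.6, -1.7, 5.3]
width: 0.1
```

Request:
move_arm --targets '[[[0,0,0.001],0],[[0,0,0.0015],0],[[0,0,0.0015],0]]'

```text
time: 25.52
tcp_pos: [434.5, -8.8, 56.2]
orientation: [2.116, 2.322, 0.0]
contact_force: [-7.2, -0.9, 16.7]
width: -0.0
```

Request:
move_arm --targets '[[[0,0,-0.005],0],[[0,0,-0.012],0],[[0,0,-0.03],0],[[0,-0.01,-0.06],0],[[0,-0.03,-0.11],0],[[0,-0.05,-0.16],0],[[0,-0.06,-0.19],0],[[0,-0.06,-0.19],0],[[0,-0.06,-0.19],0],[[0,-0.06,-0.19],0],[[0,-0.06,-0.19],0],[[0,-0.06,-0.19],0]]'

```text
time: 27.02
tcp_pos: [374.7, -14.3, 244.2]
orientation: [-2.115, -2.321, 0.001]
contact_force: [-0.1, -0.8, -0.5]
width: 0.2
```

Request:
move_arm --targets '[[[0,0,0],0],[[0,0,0],0],[[0,0,0],0],[[0,0,0],0],[[0,0,0],0],[[0,0,0],0],[[0,0,0],0],[[0,0,0],0]]'

```text
time: 28.02
tcp_pos: [374.9, -14.3, 244.8]
orientation: [2.116, 2.322, 0.0]
contact_force: [-0.0, -0.1, -0.0]
width: -0.4
```

Run:
```python
from h import *
s=manip.sense();print(s['time'],s['tcp_pos'],s['contact_force'])
p=shot('wrist');save(p,'pics/w8.png')
H=np.array([560.5,2,55]);b=np.radians(5.28);fx=np.array([np.cos(b),np.sin(b),0]);fy=np.array([-np.sin(b),np.cos(b),0])
for dx in(-20,-70,-110,-125):
    print(dx,[to_depth(p,project(p,H+fx*dx+fy*dy+[0,0,9]).round()).round(1)[0].tolist() for dy in(45,85)])
for n in('bench_timer','beaker_center','bench_pen'):
    t=shot('top');print(n,[to_plane(t,[d['point']],{'beaker_center':28.5}.get(n,0)).round(0).tolist() for d in manip.place_of(n,t)[:3]])
```

```text
28.025 [374.92844204 -14.29085199 244.81449705] [-0.02325021 -0.0610756  -0.04945341]
-20 [[548.5, 44.4, 40.4], [543.2, 86.6, 43.8]]
-70 [[507.9, 37.8, 7.8], [503.0, 84.2, 7.7]]
-110 [[461.2, 33.4, 7.5], [457.1, 79.9, 6.3]]
-125 [[443.2, 31.6, 7.0], [439.1, 78.1, 8.4]]
bench_timer [[[342.0, 348.0, 0.0]]]
beaker_center [[[437.0, 213.0, 28.0]], [[405.0, -166.0, 28.0]], [[343.0, 343.0, 28.0]]]
bench_pen [[[531.0, -429.0, 0.0]]]
```

View pics/w8.png

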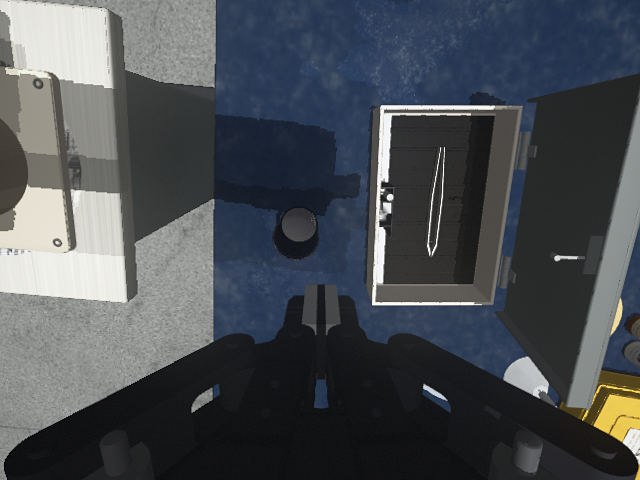

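The picture shows the lid open again, with the forceps still flat on the floor at (437,200). So that press did not end in a catch, probably because I pressed in two stages. I'll repeat it with one steady press and release.

Request:
move_arm --targets '[[[0,0,-0.045],0],[[0,0.05,-0.045],0],[[0,0.11,-0.045],0],[[0,0.17,-0.045],0],[[0,0.23,-0.045],0],[[0,0.271,-0.045],0],[[0,0.271,-0.03],0],[[0,0.271,0.02],0],[[0,0.271,0.07],0],[[0,0.271,0.1],0],[[0,0.271,0.1],0]]'

```text
time: 29.75
tcp_pos: [642.7, 10.8, 141.6]
orientation: [-2.113, -2.319, 0.007]
contact_force: [-0.1, 0.1, 1.0]
width: 0.2
```

Request:
move_arm --targets '[[[0,-0.022,0.002],0],[[0,-0.046,-0.004],0],[[0,-0.054,-0.007],0],[[0,-0.061,-0.009],0],[[0,-0.069,-0.012],0],[[0,-0.076,-0.014],0],[[0,-0.084,-0.014],0],[[0,-0.092,-0.014],0],[[0,-0.1,-0.013],0],[[0,-0.108,-0.012],0],[[0,-0.108,-0.012],0]]'

```text
time: 31.12
tcp_pos: [536.2, 0.7, 156.7]
orientation: [-2.116, -2.321, 0.001]
contact_force: [1.8, -0.6, 0.9]
width: 0.1
```

Request:
move_arm --targets '[[[0,-0.009,0.002],0],[[0,-0.017,0.004],0],[[0,-0.026,0.007],0],[[0,-0.035,0.01],0],[[0,-0.052,0.02],0],[[0,-0.061,0.026],0],[[0,-0.07,0.032],0],[[0,-0.083,0.044],0],[[0,-0.092,0.055],0],[[0,-0.099,0.064],0],[[0,-0.102,0.072],0],[[0,-0.102,0.072],0]]'

```text
time: 32.62
tcp_pos: [434.7, -8.7, 84.1]
orientation: [-2.115, -2.321, 0.002]
contact_force: [-0.1, -0.6, 1.4]
width: -0.0
```

Request:
move_arm --targets '[[[0,0,0.012],0],[[0,0,0.018],0],[[0,0,0.022],0],[[0,0,0.026],0],[[0,0,0.0294],0],[[0,0,0.0294],0],[[0,0,0.026],0],[[0,0,0.022],0],[[0,0,0.016],0],[[0,0,0.01],0],[[0,0,0.006],0],[[0,0,0.006],0]]'

```text
time: 34.12
tcp_pos: [436.2, -8.6, 79.3]
orientation: [2.115, 2.321, 0.001]
contact_force: [-0.3, 1.2, 0.1]
width: 0.2
```

```bash
cat > lid.py <<'E'
from h import *
s=manip.sense();print(s['time'],s['tcp_pos'],s['contact_force'])
H=np.array([560.5,2,55]);b=np.radians(5.28);fx=np.array([np.cos(b),np.sin(b),0]);fy=np.array([-np.sin(b),np.cos(b),0])
for c in('wrist','top'):
  p=shot(c)
  for dx in(-20,-70,-110,-130):
    print(c,dx,[to_depth(p,project(p,H+fx*dx+fy*dy+[0,0,9]).round()).round(1)[0].tolist() for dy in(45,75)])
E
python3 lid.py
```

```text
34.125 [436.19281882  -8.62554277  79.25715118] [-0.27400536  1.19566483  0.07577831]
wrist -20 [[535.9, 44.9, 65.2], [532.2, 74.5, 66.0]]
wrist -70 [[483.6, 41.6, 71.9], [480.9, 69.9, 72.0]]
wrist -110 [[445.3, 38.6, 75.6], [442.6, 66.1, 76.6]]
wrist -130 [[426.9, 37.4, 78.6], [424.5, 64.4, 77.7]]
top -20 [[435.0, 6.1, 525.3], [430.0, 23.1, 541.5]]
top -70 [[399.0, 1.6, 558.5], [398.8, 18.6, 551.4]]
top -110 [[373.4, -3.3, 581.5], [372.0, 13.7, 581.8]]
top -130 [[360.9, -4.0, 590.6], [359.3, 11.1, 592.5]]
```

Depth shows the lid at about 0.11 rad, resting under the fingers, so it was not caught. The dwell at the bottom was probably too short. The lid is still held down, so I'll press again with a longer dwell, nearer the ribs' centre.

Request:
move_arm --targets '[[[0,-0.003,0.006],0],[[0,-0.003,0.012],0],[[0,-0.003,0.017],0],[[0,-0.003,0.02],0],[[0,-0.003,0.022],0],[[0,-0.003,0.0235],0],[[0,-0.003,0.0235],0],[[0,-0.003,0.0235],0],[[0,-0.003,0.0235],0]]'

```text
time: 35.35
tcp_pos: [432.1, -9.0, 56.2]
orientation: [-2.116, -2.322, 0.001]
contact_force: [-4.2, -0.5, 12.3]
width: 0.3
```

```bash
python3 lid.py | head -5
```

```text
35.35 [432.09809108  -9.00482198  56.18797463] [-4.21038697 -0.54676776 12.28949984]
wrist -20 [[537.9, 44.6, 62.3], [535.1, 75.2, 62.2]]
wrist -70 [[488.9, 39.7, 59.1], [485.9, 70.5, 59.4]]
wrist -110 [[448.1, 35.5, 57.0], [445.1, 66.7, 56.8]]
wrist -130 [[427.3, 33.3, 55.6], [424.3, 65.1, 55.4]]
```

Request:
move_arm --targets '[[[0,0,-0.002],0],[[0,0,-0.004],0],[[0,0,-0.006],0],[[0,0,-0.008],0],[[0,0,-0.011],0],[[0,0,-0.015],0],[[0,0,-0.018],0],[[0,0,-0.018],0]]'

```text
time: 36.45
tcp_pos: [433.1, -8.9, 73.6]
orientation: [2.116, 2.322, 0.001]
contact_force: [0.3, -0.5, -0.2]
width: 0.0
```

```bash
python3 lid.py | head -5
```

```text
36.45 [433.06797234  -8.92328039  73.62765327] [ 0.30598128 -0.45830827 -0.17805884]
wrist -20 [[536.7, 44.8, 63.7], [534.8, 75.2, 62.3]]
wrist -70 [[486.5, 40.3, 64.7], [484.3, 70.3, 63.2]]
wrist -110 [[447.0, 36.8, 63.7], [443.9, 66.4, 64.0]]
wrist -130 [[426.9, 35.0, 64.2], [424.1, 64.6, 64.2]]
```

The latch has caught: the lid is level at 64 mm with the fingers clear at 74 mm. I'll retreat and check again.

Request:
move_arm --targets '[[[0,0,-0.03],0],[[0,-0.01,-0.08],0],[[0,-0.05,-0.14],0],[[0,-0.06,-0.19],0],[[0,-0.06,-0.19],0],[[0,-0.06,-0.19],0],[[0,-0.06,-0.19],0],[[0,-0.06,-0.19],0],[[0,-0.06,-0.19],0],[[0,-0.06,-0.19],0],[[0,-0.06,-0.19],0],[[0,-0.06,-0.19],0]]'

```text
time: 38.05
tcp_pos: [373.0, -14.5, 263.3]
orientation: [2.116, 2.322, 0.0]
contact_force: [-0.0, 0.2, 0.1]
width: 0.3
```

```bash
python3 lid.py | head -5
python3 - <<'E'
from h import *
p=shot('scene');save(p,'pics/s3.png',crop=(180,170,500,380),scale=2.4)
E
```

```text
38.05 [372.96102663 -14.46543796 263.32147257] [-0.00250681  0.22168753  0.07967742]
wrist -20 [[537.2, 44.6, 63.4], [532.9, 74.8, 65.4]]
wrist -70 [[486.7, 40.8, 64.1], [483.8, 70.1, 64.4]]
wrist -110 [[446.7, 37.0, 63.7], [443.9, 66.4, 63.4]]
wrist -130 [[426.6, 35.1, 63.3], [424.2, 64.5, 64.1]]
```

View pics/s3.png

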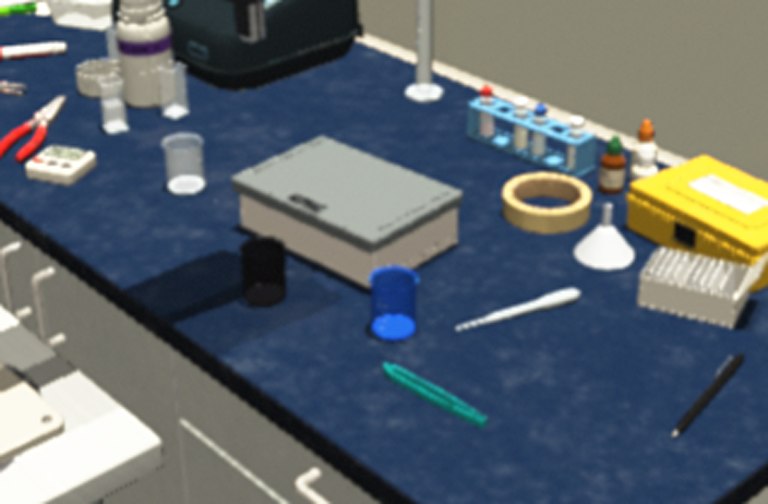

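The lid is shut and level, with its ribs at (307,203). The beaker stands upright at (184,163), and the pipette, pen, timer and look-alikes look undisturbed. I'm handing the job in.

```bash
python3 -c "
from bench import manip
print(manip.finish_job())"
```

```text
the job is handed in; nothing more can be done
None
```

The forceps are in the box and the lid is latched shut; I handed the job in about 38 s into the 66 s allowed. I stood the clear beaker upright on the free worktop left of the box, pressed the lid open, laid the steel forceps flat on the floor along the box's length, and closed the lid.

**Failed closing presses:** The first two did not catch.
- The first was done in two stages (about 5 N, then 17 N), and the lid sprang fully open again.
- After the second, which had too short a dwell, the lid rose to about 0.1 rad under the fingers.
- The third was one steady press to the stop (12 N, held about 0.5 s) with a slow release, and it caught.

**Last checks:**
- **Lid:** the wrist camera's depth put it level at 63–65 mm, both with the fingers just clear and about 1.6 s later after the arm had retreated. The top camera's depth for the lid disagreed (over 500 mm), probably because the arm blocked its view, so I ignored it.
- **Force:** about 0 N on the tool, touching nothing.
- **Scene picture:** the lid is shut and the beaker upright; the timer, pen, pipette and look-alikes look undisturbed.
- **Forceps:** last seen flat on the box floor while the lid was open after the first failed press. I could not see them once the lid was shut.

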